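# Ready the pot and the seed carousel

### The arm

A 6-joint arm with a two-finger parallel gripper is mounted at the origin on the work surface. World frame = base frame: x ahead of the robot, y to its left, z up, the work surface at z = 0. Lengths are in m, angles in degrees, forces in N, time in s.
With the tool pointing down it reaches from about 0.35 to 0.975 m from the base axis. Payload 4.9 kg.
Tool frame: the origin (TCP) lies between the finger pads; the fingertips stand env.tcp_to_tips ahead of it and the grasp point (between the pads) lies 3 mm ahead of it (env.tcp_to_tips is the distance from the TCP to the fingertips, in m); z points along the fingers, y is the line along which they close (so a half turn about z gives the same grasp; the last joint's range is limited). The gripper opens to 85 mm and grips with 20 to 120 N. Pads are 22 mm wide; open, the fingers measure 114 mm over their backs; the gripper's body (76 mm by 85 mm) begins 54 mm behind the grasp point. The pads swing forward as they close: fully open they stand 13 mm farther back than shut.
Start: joints at [-70.875, 3.019, 92.412, -0, 84.569, -6.818], TCP at [0.273, -0.562, 0.253] pointing down, gripper open.
Joint ranges: [-172.51, 172.51], [-57.92, 126.97], [3.15, 148.05], [-58.71, 238.71], [5.1, 150.11], [-179.66, 179.66]. Speed limits (degrees/s): [147.25, 147.25, 180, 180, 180, 180].

### API

Orientations are given as a 3x3 rotation matrix whose columns are the frame's x, y, z axes.
In Python, from bench import readout, cams, workorder, env gives the robot as it stands.
- The arm moves only by the tool drive_tool, never from a script. Its argument "series" is one flat list of numbers, 7 for each row, row after row: the shift along the world's x, y, z in m, then the turn, a rotation vector about the world's x, y, z in rad, then the finger opening in m, from 0 to 0.0854. In form: [x, y, z, ax, ay, az, jaw, x, y, z, ax, ay, az, jaw, ...]. A call has 1 to 8 rows; each row shifts and turns the commanded pose from where the row before left it; what a row does not reach is not made up. A row lasts 1/8 s, in which the tool goes at most 62.5 mm and 10.7 degrees, less where a joint would pass 70% of its speed; a pose out of reach is approached as far as the arm can. A call is refused whole if a number of a shift passes 0.0625 or a number of a turn 0.188, either way. A call with a gripper value outside its range is refused whole. The fingers move at their own pace and stop on an object; "squeeze" is the grip in N (left out, the last holds). Time passes only in rows, so rows that do not move let the fingers close. It gives the time, the measured TCP pose, the force, the opening and the grip force at its end, in the units of the state.
- readout.state(): the state, without advancing time (a new reading comes with each control period).
- cams.camera(name): name is "side" or "top"; returns a dict with "color" (480x640x3 uint8, red, green, blue), "depth" (480x640 float32, m along the optical axis (not along the pixel's ray), 0 where there is no reading), "vertical_fov" (degrees; the focal length in pixels is half the picture's height over the tangent of half this angle, whatever the lens; pixels are square), "cx", "cy" (the principal point, pixels), "k1" (the pictures are not rectified: a ray, as slopes to the right and down, at radius r is drawn at 1 + k1 r^2 times it, then the intrinsics apply), "origin" and "orientation" of the camera in the world. Camera axes: x right, y up, looking along -z (the intrinsics and any distortion apply to the point x, -y, -z); pixel columns grow to the right and rows downward; lengths in m; the calibration is good to about 2 mm. A picture is of the moment at which its call begins.
- workorder.sign_off(): hands the job in; it is judged then, once.
The state is a dict: "t": time; "joint_positions": joint angles; "qd": joint speeds; "tau": joint torques, N m; "tool_pos": TCP position; "tcp_rot": TCP orientation; "contact_force": force on the tool from outside, world axes, zero at the start; "wrist_torque": the same for the moment, N m; "finger_gap": finger opening in m; "gripper_force": force on a finger pad.
Only numpy, scipy, OpenCV 4.12 (cv2) and the standard library are available. Lean on these libraries where they do the work, as an engineer would, in place of code of your own. Each camera call takes 0.05 s, during which the arm holds its last target. There are 200 camera calls.

### The job

Get the bench ready for sowing: first slide the white pot along the bench, without lifting or tipping it, until it stands wholly on the blue round tile. Then gently turn the seed carousel until the red jar is squarely at the yellow front arrow, and hold it still there: finish with the gripper still holding the carousel or a jar on it. Leave the other things on the bench where they are.

Things in the scene. Friction and masses are not known exactly. Their poses are not given: they have to be found in the camera images.
- pot_centre (a point): centre of the white ceramic pot, on its axis half-way up. Open round pot, 90 mm tall, outside diameter 80 at the foot and 100 at the rim, wall 5, floor 6 thick, 0.3 to 0.6 kg, empty, loose on the bench; z axis up along its axis
- white_pot: the same white pot; origin at the centre of its underside
- pot_spot: blue round tile, 124 mm across, flush with the bench (fixed); origin at its centre, at bench height
- carousel_base: fixed dark wooden base of the seed carousel, 210 mm across, origin at the centre of its underside, on the carousel's upright turning axis. A flat yellow arrow, 30 wide and 10 tall, sticks out of it along its own -x axis to 185 mm from the axis: that is the front
- turntable: round wooden turntable on the base, 240 mm across, underside 22 and top 34 mm above the bench; origin on the turning axis, at its underside; its own -x axis runs to the red jar. Five round jars of one shape are fixed on it, evenly spaced, their axes 80 mm from the turning axis; one is red with a red lid, the other four clear with white lids. It turns level with slight friction (about 0.05 N m), more than a full turn either way, and stays where it is left
- red_lid (a point): centre of the red jar's lid, on the jar's axis, 109 mm above the bench. Lid: round, 46 mm across, 20 tall, its top 119 above the bench, nothing above it; jar below it 41 mm across, reaching down to the turntable; fixed to the turntable, carries a side push
- mallet: wooden mallet lying flat, some 300 mm long; a bystander, loose, to be left alone
- soil_scoop: aluminium soil scoop, 180 mm long; a bystander, loose, to be left alone
- root_hook: steel root hook with wooden handle, 210 mm long; a bystander, loose, to be left alone
- spray_bottle: white spray bottle, 160 mm tall, green cap; a bystander, loose, to be left alone
- clay_pot: small terracotta pot, 75 mm tall; a bystander, loose, to be left alone
- tin_mug: blue mug, 80 mm tall; a bystander, loose, to be left alone
There are look-alikes about, which are no part of the job. What is shaped like the white_pot but green or purple is not meant.

How it is judged:
By the outcome, as a careful person would: the job done as asked, in the order asked, and still so for the second after the job is handed in, while the arm keeps its last pose, push and grip.
It also fails if it takes over 72 s, if anything falls off the work surface, if the arm or the gripper's body presses on something with over 40 N, if the wrist force passes 120 N, or if a joint passes its speed limit or range.

## Working session

There is one attempt and no reset: what is moved stays moved. The work goes in short steps, Python scripts to look and compute and a tool call to move; the robot and the scene stay as the last step left them, time stands still between calls to the robot, and variables do not carry over. Pictures are saved under pics/ and viewed, at most 10 in all, crops included, and the job is handed in when it is done.

Besides the shell and the picture viewer there is one more tool, called as name(argument=value, ...) on one line, values as JSON. drive_tool: Moves the arm, as the interface text tells. Its arguments: {"type":"object","properties":{"series":{"type":"array"},"squeeze":{"type":"number"}},"required":["series"]}

```bash
mkdir -p pics; cat > h.py <<'E'
import numpy as np, cv2
from bench import readout, cams, workorder, env
def shot(n, f=None):
    c=cams.camera(n)
    if f: cv2.imwrite('pics/'+f, c['color'][:,:,::-1])
    np.save('/tmp/'+n+'.npy', c, allow_pickle=True)
    return c
def load(n): return np.load('/tmp/'+n+'.npy',allow_pickle=True).item()
def rays(c,uv):
    f=240/np.tan(np.radians(c['vertical_fov']/2))
    K=np.array([[f,0,c['cx']],[0,f,c['cy']],[0,0,1.]])
    p=cv2.undistortPoints(np.array(uv,float).reshape(-1,1,2),K,np.array([c['k1'],0,0,0,0.])).reshape(-1,2)
    return np.c_[p[:,0],-p[:,1],-np.ones(len(p))]@np.array(c['orientation']).T
def atz(c,uv,z):
    d=rays(c,uv);o=np.array(c['origin']); return o+d*((z-o[2])/d[:,2])[:,None]
def atdepth(c,uv):
    d=rays(c,uv); D=np.array([c['depth'][int(v),int(u)] for u,v in uv]); return np.array(c['origin'])+d*D[:,None]
E
python3 - <<'E'
from h import *
for n in('top','side'):
    c=shot(n,n+'0.png'); print(n,c['origin'],c['orientation'],c['vertical_fov'],c['k1'])
s=readout.state(); print(s['t'],s['tool_pos'],s['tcp_rot'],s['finger_gap'],s['contact_force'],env.tcp_to_tips)
E
```

```text
top [0.47064973 0.02253627 1.2271041 ] [[ 0.02038013  0.9955029  -0.09251283]
 [-0.99974189  0.01936247 -0.01188462]
 [-0.0100399   0.09273117  0.99564056]] 52.95338015422065 -0.07768962091374125
side [0.23691212 0.87479152 0.77512612] [[-0.93227118  0.19340307 -0.30572162]
 [-0.36095165 -0.55376492  0.75037212]
 [-0.02417364  0.80990102  0.58606823]] 51.50961585424265 -0.06669511123650822
0.1 [ 0.27327721 -0.56151701  0.2521975 ] [[ 8.99222522e-01  4.37491165e-01 -5.80991655e-04]
 [ 4.37491485e-01 -8.99220866e-01  1.74210734e-03]
 [ 2.39716751e-04 -1.82072106e-03 -9.99998314e-01]] 0.08562386237052214 [ 0.69066547 -0.27988293 -0.31756004] 0.022
```

View pics/top0.png

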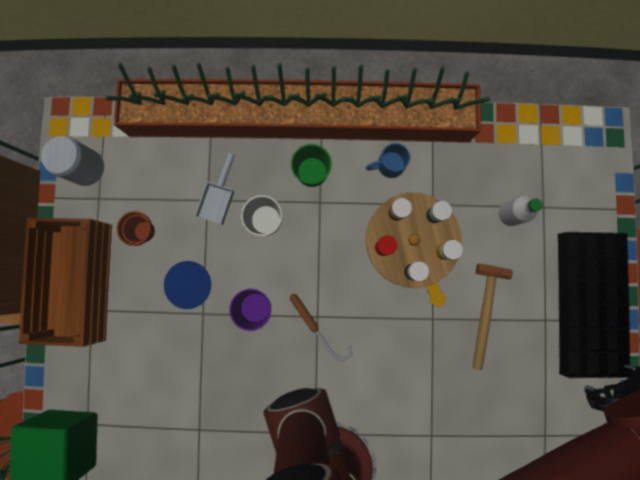

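View pics/side0.png

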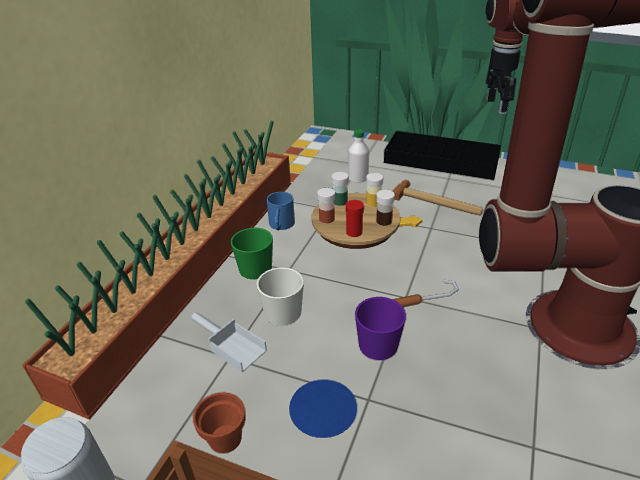

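Top picture:
- White pot: rim at about (262,215).
- Look-alikes: the green pot at (311,165) and the purple one at (250,309). The white one at (262,215) fits the description because it is the only white pot of that shape; I'll confirm it in a crop.
- Blue tile: (187,285).
- Carousel: axis knob at (414,239), red lid at (387,245), arrow tip at (437,300).
- Bystanders: scoop at (215,205), clay pot at (135,228), root hook at (320,330), mallet at (488,310), mug at (393,160) and spray bottle at (520,210).

```bash
python3 - <<'E'
from h import *
c=load('top'); im=c['color']; hsv=cv2.cvtColor(im,cv2.COLOR_RGB2HSV)
a=cv2.resize(im[130:330,100:330],None,fx=3,fy=3,interpolation=cv2.INTER_CUBIC)
b=cv2.resize(im[180:320,350:480],None,fx=4,fy=4,interpolation=cv2.INTER_CUBIC)
cv2.imwrite('pics/cropA.png',a[:,:,::-1]); cv2.imwrite('pics/cropB.png',b[:,:,::-1])
def blob(m,box):
    x0,y0,x1,y1=box; k=np.zeros(m.shape,np.uint8); k[y0:y1,x0:x1]=m[y0:y1,x0:x1]
    cn=max(cv2.findContours(k,0,1)[0],key=cv2.contourArea); return cn[:,0,:]
def circ(p):
    A=np.c_[2*p[:,:2],np.ones(len(p))]; s=np.linalg.lstsq(A,(p[:,:2]**2).sum(1),rcond=None)[0]
    return s[:2],np.sqrt(s[2]+s[0]**2+s[1]**2)
H,S,V=[hsv[:,:,i].astype(int) for i in range(3)]
blue=((H>100)&(H<125)&(S>120)).astype(np.uint8)
print('tile',circ(atz(c,blob(blue,(150,250,225,320)),0)))
pu=((H>125)&(H<160)&(S>100)).astype(np.uint8); print('purple',circ(atz(c,blob(pu,(220,280,280,340)),.09)))
red=(((H<8)|(H>172))&(S>150)&(V>60)).astype(np.uint8)
print('red lid',circ(atz(c,blob(red,(370,230,402,262)),.119)))
wood=((H>8)&(H<25)&(S>60)).astype(np.uint8)
ct=blob(wood,(355,180,470,300)); print('tt',len(ct),circ(cv2.convexHull(ct.reshape(-1,1,2))[:,0][...]*0+0 if 0 else atz(c,ct,.034)))
ye=((H>18)&(H<32)&(S>170)&(V>120)).astype(np.uint8)
y=blob(ye,(420,278,455,312)); print('arrow mean',atz(c,[y.mean(0)],.01),atz(c,y,.01).round(3).tolist()[::3])
print(atz(c,[(414,239)],.045),atdepth(c,[(414,239),(387,245),(262,220),(400,260)]))
E
```

```text
tile (array([0.4499891 , 0.37264342]), np.float64(0.058715717594237125))
purple (array([0.39727921, 0.19529971]), np.float64(0.04732523339839657))
red lid (array([ 0.55249516, -0.11891628]), np.float64(0.02294463712085734))
tt 365 (array([ 0.56154049, -0.19487121]), np.float64(0.11645102498702385))
arrow mean [[ 0.43810595 -0.25893096  0.01      ]] [[0.467, -0.257, 0.01], [0.464, -0.25, 0.01], [0.462, -0.242, 0.01], [0.457, -0.237, 0.01], [0.449, -0.24, 0.01], [0.442, -0.242, 0.01], [0.434, -0.247, 0.01], [0.427, -0.247, 0.01], [0.419, -0.247, 0.01], [0.417, -0.255, 0.01], [0.412, -0.263, 0.01], [0.409, -0.27, 0.01], [0.415, -0.275, 0.01], [0.422, -0.278, 0.01], [0.43, -0.28, 0.01], [0.437, -0.28, 0.01], [0.442, -0.273, 0.01], [0.45, -0.268, 0.01], [0.457, -0.265, 0.01], [0.464, -0.26, 0.01]]
[[ 0.57413803 -0.1972891   0.045     ]] [[ 0.57347661 -0.19588414  0.05255511]
 [ 0.55280158 -0.1215274   0.11588792]
 [ 0.61871642  0.18402767  0.00643128]
 [ 0.52238453 -0.1652497   0.03050515]]
```

View pics/cropA.png

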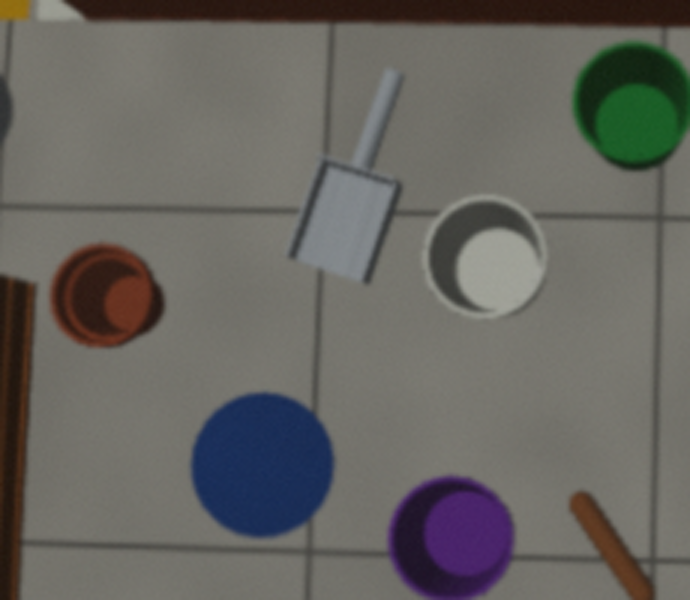

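View pics/cropB.png

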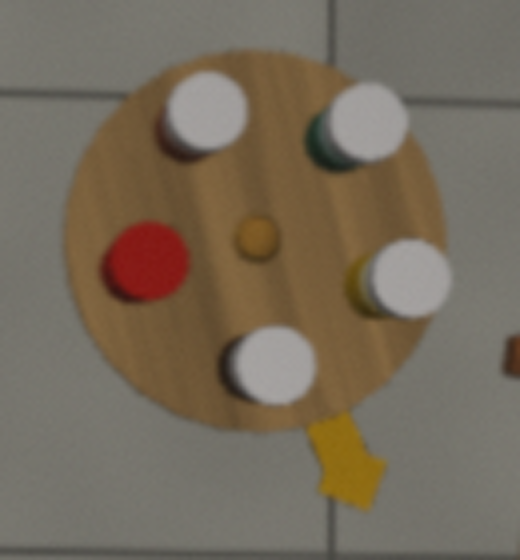

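Crop A confirms the white pot at full-frame (262,216), with the rim open and the pale floor visible. Neither green (311,165) nor purple (250,309) matches. Crop B shows the red lid at (387,245), four white lids, and the arrow pointing down and right, with its tip at about (442,307).

```bash
python3 - <<'E'
from h import *
c=load('top')
A=lambda l:[((x+.5)/3-.5+100,(y+.5)/3-.5+130) for x,y in l]
B=lambda l:[((x+.5)/4-.5+350,(y+.5)/4-.5+180) for x,y in l]
print('pot rim',atz(c,A([(485,257),(424,257),(546,257),(485,196),(485,318)]),.09)[:,:2].round(4).tolist())
print('floor',atz(c,A([(500,270)]),.006).round(4))
print('tile',atz(c,A([(263,465),(192,465),(334,465),(263,393),(263,537)]),0)[:,:2].round(4).tolist())
print('bystand scoop corner/clay/hook/purple',atz(c,A([(367,283),(290,258),(401,183),(105,295),(580,497)]),.02)[:,:2].round(3).tolist())
L=atz(c,B([(148,261),(207,111),(368,122),(410,278),(275,365)]),.119)[:,:2]; ax=L.mean(0)
print('lids',L.round(4).tolist(),'axis',ax,np.hypot(*(L-ax).T))
print('disc',atz(c,B([(255.5,241)]),.034),atz(c,B([(258,236)]),.052))
P=atz(c,B([(368,511),(318,490),(386,463),(328,420),(352,476)]),.01)[:,:2]
print('arrow',P.round(4).tolist(),np.hypot(*(P-ax).T),np.degrees(np.arctan2(*(P-ax).T[::-1])), 'red',np.degrees(np.arctan2(*(L-ax).T[::-1])))
# depth points: pot rim from both cams
for n in('top','side'):
    d=load(n); v,u=np.mgrid[0:480:1,0:640:1]; uv=np.c_[u.ravel(),v.ravel()]
    p=np.array(d['origin'])+rays(d,uv)*d['depth'].reshape(-1,1)
    hsv=cv2.cvtColor(d['color'],cv2.COLOR_RGB2HSV).reshape(-1,3)
    m=(d['depth'].ravel()>0)&(p[:,2]>.084)&(p[:,2]<.096)&(np.hypot(p[:,0]-.615,p[:,1]-.195)<.08)
    q=p[m]; s=np.linalg.lstsq(np.c_[2*q[:,:2],np.ones(len(q))],(q[:,:2]**2).sum(1),rcond=None)[0]
    print(n,'rim depth',m.sum(),s[:2],np.sqrt(s[2]+s[0]**2+s[1]**2))
    m=(d['depth'].ravel()>0)&(p[:,2]>.112)&(p[:,2]<.125)&(np.hypot(p[:,0]-.565,p[:,1]+.195)<.12)&((hsv[:,0]<8)|(hsv[:,0]>172))&(hsv[:,1]>150)
    print('red depth',m.sum(),p[m].mean(0))
E
```

```text
pot rim [[0.6198, 0.1749], [0.6189, 0.2237], [0.6207, 0.1263], [0.6689, 0.1765], [0.5711, 0.1734]]
floor [[0.6198 0.173  0.006 ]]
tile [[0.4495, 0.3716], [0.448, 0.4333], [0.451, 0.3104], [0.5109, 0.3742], [0.3886, 0.3692]]
bystand scoop corner/clay/hook/purple [[0.605, 0.284], [0.625, 0.35], [0.691, 0.258], [0.591, 0.509], [0.43, 0.099]]
lids [[0.5528, -0.1203], [0.6408, -0.154], [0.6363, -0.248], [0.5459, -0.2722], [0.4944, -0.1939]] axis [ 0.57405187 -0.19765867] [0.08025578 0.07980705 0.080103   0.07964464 0.0797881 ]
disc [[ 0.57289303 -0.19809157  0.034     ]] [[ 0.57445323 -0.19629265  0.052     ]]
arrow [[0.4061, -0.2743], [0.4187, -0.2427], [0.4363, -0.2857], [0.4627, -0.2489], [0.4278, -0.2641]] [0.1846099  0.1616946  0.16346425 0.12257068 0.16062012] [-155.45781139 -163.83506232 -147.4182334  -155.31228438 -155.54633978] red [ 105.32276709   33.17923599  -38.96257039 -110.71653643  177.27977798]
top rim depth 289 [0.62032022 0.17440238] 0.04694910537904817
red depth 295 [ 0.55326421 -0.12121629  0.11900014]
side rim depth 353 [0.61815814 0.17709664] 0.04704611062555157
red depth 171 [ 0.55021367 -0.11713498  0.11785167]
```

drive_tool(series=[0.0217,0.046,0,0,0,0,0.03,0.0217,0.046,0,0,0,0,0.03,0.0217,0.046,0,0,0,0,0.03,0.0217,0.046,0,0,0,0,0.03,0.0217,0.046,0,0,0,0,0.03,0.0217,0.046,0,0,0,0,0.03,0.0217,0.046,0,0,0,0,0.03,0.0217,0.046,0,0,0,0,0.03], squeeze=25)

```text
t: 1.1
tool_pos: [0.4472, -0.1923, 0.2529]
tcp_rot: [[0.899, 0.437, -0.0], [0.437, -0.899, 0.0], [-0.0, -0.0, -1.0]]
contact_force: [0.1, 1.0, 0.3]
finger_gap: 0.0297
gripper_force: 0.0
```

drive_tool(series=[0.0217,0.046,0,0,0,0,0.03,0.0217,0.046,0,0,0,0,0.03,0.0217,0.046,0,0,0,0,0.03,0.0217,0.046,0,0,0,0,0.03,0.0217,0.046,0,0,0,0,0.03,0.0217,0.046,0,0,0,0,0.03,0.0217,0.046,0,0,0,0,0.03,0,0,0,0,0,0,0.03])

```text
t: 2.1
tool_pos: [0.5992, 0.1307, 0.2523]
tcp_rot: [[0.897, 0.441, -0.002], [0.441, -0.897, 0.0], [-0.001, -0.001, -1.0]]
contact_force: [0.5, -0.5, 0.2]
finger_gap: 0.0298
gripper_force: 0.0
```

drive_tool(series=[0.0105,0.022,0,0,0,0,0.03,0.0105,0.022,0,0,0,0,0.03,0,0,-0.04,0,0,0,0.03,0,0,-0.04,0,0,0,0.03,0,0,-0.04,0,0,0,0.03,0,0,0,0,0,0,0.03])

```text
t: 2.85
tool_pos: [0.6171, 0.1713, 0.1287]
tcp_rot: [[0.9, 0.437, -0.009], [0.437, -0.9, -0.001], [-0.008, -0.003, -1.0]]
contact_force: [-0.8, 0.0, 0.3]
finger_gap: 0.0295
gripper_force: 0.0
```

```bash
python3 - <<'E'
from h import *
a=shot('top'); b=shot('side')
A=cv2.resize(a['color'][150:310,170:330],(400,400)); B=cv2.resize(b['color'][200:400,200:400],(400,400))
cv2.imwrite('pics/p1.png',np.hstack([A,B])[:,:,::-1])
E
```

```text
(no output)
```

View pics/p1.png

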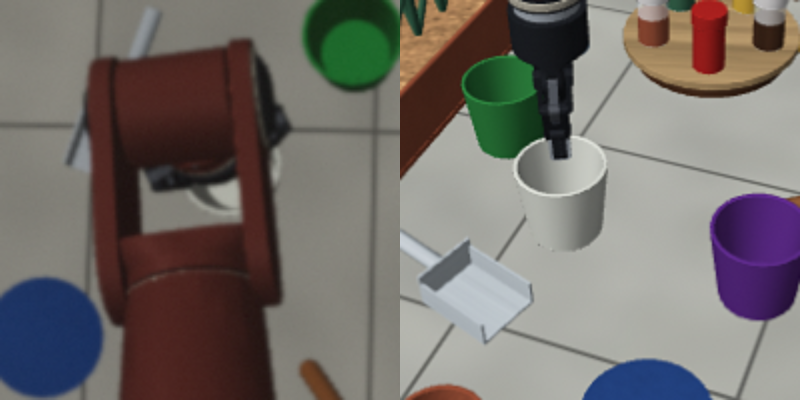

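The fingers stand over the white pot's mouth (composite (560,150)), and the pot is still clear of the scoop. I'll lower them inside.

drive_tool(series=[0.0015,0.002,-0.015,0,0,0,0.03,0,0,-0.015,0,0,0,0.03,0,0,-0.012,0,0,0,0.03,0,0,-0.01,0,0,0,0.03,0,0,0,0,0,0,0.03])

```text
t: 3.58
tool_pos: [0.6205, 0.1738, 0.0798]
tcp_rot: [[0.899, 0.437, -0.003], [0.437, -0.899, -0.0], [-0.002, -0.001, -1.0]]
contact_force: [0.5, 0.7, -0.3]
finger_gap: 0.03
gripper_force: 0.0
```

drive_tool(series=[0,0,-0.008,0,0,0,0.03,0,0,-0.006,0,0,0,0.03,0,0,-0.004,0,0,0,0.03,0,0,0,0,0,0,0.03])

```text
t: 4.08
tool_pos: [0.6237, 0.1741, 0.0667]
tcp_rot: [[0.899, 0.438, 0.005], [0.438, -0.899, -0.0], [0.005, 0.002, -1.0]]
contact_force: [-2.8, -0.7, 11.2]
finger_gap: 0.03
gripper_force: 1.6
```

drive_tool(series=[-0.002,0,0.008,0,0,0,0.03,0,0,0,0,0,0,0.03])

```text
t: 4.32
tool_pos: [0.6197, 0.1741, 0.0719]
tcp_rot: [[0.899, 0.438, 0.001], [0.438, -0.899, 0.0], [0.001, 0.0, -1.0]]
contact_force: [-0.5, -0.3, -0.5]
finger_gap: 0.0302
gripper_force: 0.0
```

```bash
python3 - <<'E'
from h import *
b=shot('side')
cv2.imwrite('pics/p2.png',cv2.resize(b['color'][220:340,220:340],(600,600),interpolation=cv2.INTER_CUBIC)[:,:,::-1])
print(readout.state())
E
```

```text
{'t': 4.375, 'joint_positions': array([9.07070527e+00, 1.51553063e+01, 9.72311066e+01, 2.11236287e-03,
       6.76032789e+01, 7.31217366e+01]), 'qd': array([-0.02616568,  0.44399455,  0.38072646, -0.03635135,  0.05105208,
       -0.01289288]), 'tau': array([ 1.38181366e-02, -4.46777415e+01, -3.30499685e+01,  1.89470302e-03,
       -4.12608439e-03,  1.62646152e-04]), 'tool_pos': array([0.61932068, 0.1740229 , 0.07130132]), 'tcp_rot': array([[ 8.99190261e-01,  4.37557819e-01,  1.72287765e-04],
       [ 4.37557815e-01, -8.99190277e-01,  6.20240329e-05],
       [ 1.82058584e-04,  1.96144518e-05, -9.99999983e-01]]), 'contact_force': array([ 0.28465774, -0.7673049 ,  0.47693808]), 'wrist_torque': array([ 0.00261856,  0.02527649, -0.00086234]), 'gripper_force': 0.0, 'finger_gap': 0.03023810771877863}
```

View pics/p2.png

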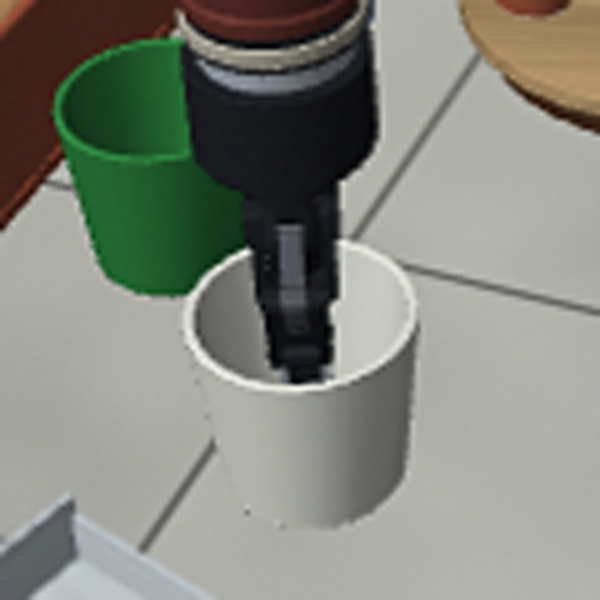

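The knuckles met the rim at about TCP z 0.067 (11 N). I've backed off and the pot is upright and unmoved. I'll lift clear, shut the fingers and turn the tool 105°, so the narrow side pushes low on the wall.

drive_tool(series=[0,0,0.03,0,0,0,0.03,0,0,0.03,0,0,0,0.0,0,0,0,0,0,0.183,0.0,0,0,0,0,0,0.183,0.0,0,0,0,0,0,0.183,0.0,0,0,0,0,0,0.183,0.0,0,0,0,0,0,0.183,0.0,0,0,0,0,0,0.183,0.0])

```text
t: 5.38
tool_pos: [0.6189, 0.1739, 0.1303]
tcp_rot: [[0.014, 1.0, -0.001], [1.0, -0.014, -0.0], [-0.0, -0.001, -1.0]]
contact_force: [-0.2, 0.2, 0.1]
finger_gap: -0.0
gripper_force: 0.0
```

drive_tool(series=[0,0,0,0,0,0.183,0.0,0,0,0,0,0,0.183,0.0,0,0,0,0,0,0.183,0.0,0,0,0,0,0,0.183,0.0,0,0,-0.02,0,0,0,0,0,0,-0.02,0,0,0,0,0,0,-0.012,0,0,0,0,0,0,0,0,0,0,0])

```text
t: 6.38
tool_pos: [0.618, 0.1738, 0.0767]
tcp_rot: [[-0.653, 0.758, -0.004], [0.758, 0.653, -0.001], [0.002, -0.004, -1.0]]
contact_force: [-0.3, 0.4, 0.6]
finger_gap: 0.0004
gripper_force: 0.0
```

drive_tool(series=[0.001,0,-0.006,0,0,0,0,0,0,-0.006,0,0,0,0,0,0,0,0,0,0,0])

```text
t: 6.75
tool_pos: [0.6202, 0.1739, 0.0669]
tcp_rot: [[-0.653, 0.757, -0.001], [0.757, 0.653, -0.0], [0.0, -0.001, -1.0]]
contact_force: [-0.1, -0.2, 0.0]
finger_gap: 0.0002
gripper_force: 0.0
```

drive_tool(series=[0,0,-0.004,0,0,0,0,0,0,-0.004,0,0,0,0,0,0,0,0,0,0,0])

```text
t: 7.12
tool_pos: [0.6201, 0.174, 0.0588]
tcp_rot: [[-0.653, 0.757, -0.001], [0.757, 0.653, -0.0], [0.0, -0.001, -1.0]]
contact_force: [-0.4, -0.4, 0.7]
finger_gap: -0.0002
gripper_force: 0.0
```

drive_tool(series=[-0.004,0.0036,0,0,0,0,0,-0.004,0.0036,0,0,0,0,0,-0.004,0.0036,0,0,0,0,0,-0.004,0.0036,0,0,0,0,0,-0.004,0.0036,0,0,0,0,0,-0.005,0.0044,0,0,0,0,0,-0.005,0.0044,0,0,0,0,0,-0.005,0.0044,0,0,0,0,0])

```text
t: 8.12
tool_pos: [0.5852, 0.2052, 0.0592]
tcp_rot: [[-0.654, 0.757, 0.0], [0.757, 0.654, -0.001], [-0.001, -0.0, -1.0]]
contact_force: [2.6, -1.0, 1.5]
finger_gap: -0.0001
gripper_force: 1.8
```

drive_tool(series=[-0.007,0.0062,0,0,0,0,0,-0.007,0.0062,0,0,0,0,0,-0.007,0.0062,0,0,0,0,0,-0.007,0.0062,0,0,0,0,0,-0.007,0.0062,0,0,0,0,0,-0.007,0.0062,0,0,0,0,0,-0.007,0.0062,0,0,0,0,0,-0.007,0.0062,0,0,0,0,0])

```text
t: 9.12
tool_pos: [0.5289, 0.2552, 0.0593]
tcp_rot: [[-0.653, 0.757, -0.0], [0.757, 0.653, -0.0], [0.0, -0.0, -1.0]]
contact_force: [2.0, -1.9, 1.3]
finger_gap: 0.0002
gripper_force: 1.2
```

```bash
python3 - <<'E'
from h import *
b=shot('side')
cv2.imwrite('pics/p3.png',cv2.resize(b['color'][240:440,180:420],(720,600),interpolation=cv2.INTER_CUBIC)[:,:,::-1])
E
```

```text
(no output)
```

View pics/p3.png

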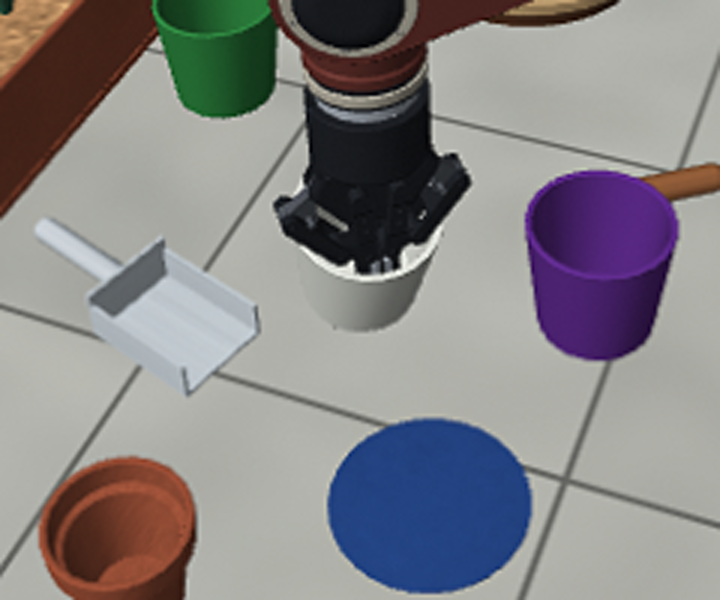

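The pot is following the fingers upright at crop (365,270), well clear of the scoop and the purple pot, with the tile ahead at crop (430,505).

drive_tool(series=[-0.0055,0.008,0,0,0,0,0,-0.0055,0.008,0,0,0,0,0,-0.0055,0.008,0,0,0,0,0,-0.0055,0.008,0,0,0,0,0,-0.0055,0.008,0,0,0,0,0,-0.0055,0.008,0,0,0,0,0,-0.0055,0.008,0,0,0,0,0,-0.0055,0.008,0,0,0,0,0])

```text
t: 10.18
tool_pos: [0.485, 0.3193, 0.0593]
tcp_rot: [[-0.653, 0.757, -0.0], [0.757, 0.653, -0.0], [0.0, -0.0, -1.0]]
contact_force: [1.0, -2.3, 0.9]
finger_gap: -0.0
gripper_force: 1.0
```

drive_tool(series=[-0.0055,0.008,0,0,0,0,0,-0.0055,0.008,0,0,0,0,0,-0.0055,0.008,0,0,0,0,0,-0.0055,0.008,0,0,0,0,0,-0.0055,0.008,0,0,0,0,0,-0.004,0.006,0,0,0,0,0,-0.003,0.0045,0,0,0,0,0,0,0,0,0,0,0,0])

```text
t: 11.18
tool_pos: [0.4507, 0.3698, 0.0594]
tcp_rot: [[-0.654, 0.757, -0.0], [0.757, 0.654, 0.001], [0.001, 0.0, -1.0]]
contact_force: [2.1, -1.6, 0.6]
finger_gap: 0.0001
gripper_force: 0.0
```

```bash
python3 - <<'E'
from h import *
for n in('top','side'):
    d=shot(n); v,u=np.mgrid[0:480,0:640]; uv=np.c_[u.ravel(),v.ravel()]
    p=np.array(d['origin'])+rays(d,uv)*d['depth'].reshape(-1,1)
    hsv=cv2.cvtColor(d['color'],cv2.COLOR_RGB2HSV).reshape(-1,3)
    m=(d['depth'].ravel()>0)&(p[:,2]>.015)&(p[:,2]<.095)&(np.hypot(p[:,0]-.45,p[:,1]-.37)<.1)&(hsv[:,1]<40)&(hsv[:,2]>80)
    q=p[m]; print(n,m.sum(),q.min(0),q.max(0))
    m=m&(p[:,2]>.085); q=p[m]; s=np.linalg.lstsq(np.c_[2*q[:,:2],np.ones(len(q))],(q[:,:2]**2).sum(1),rcond=None)[0]
    print('rim',len(q),s[:2],np.sqrt(s[2]+s[0]**2+s[1]**2))
E
```

```text
top 143 [0.42491138 0.30334934 0.01506114] [0.51500697 0.37946384 0.09495582]
rim 13 [0.46572699 0.35146641] 0.044937780351263466
side 859 [0.41140609 0.31880722 0.01501596] [0.51044187 0.40831691 0.09401083]
rim 137 [0.45583108 0.36634931] 0.04082229662024653
```

drive_tool(series=[-0.004,0.0055,0,0,0,0,0,-0.004,0.0055,0,0,0,0,0,-0.004,0.0055,0,0,0,0,0,-0.003,0.0045,0,0,0,0,0,0,0,0,0,0,0,0,0.005,-0.007,0,0,0,0,0,0.004,-0.006,0,0,0,0,0,0,0,0,0,0,0,0])

```text
t: 12.28
tool_pos: [0.4458, 0.3768, 0.0596]
tcp_rot: [[-0.652, 0.758, 0.001], [0.758, 0.652, 0.0], [-0.0, 0.001, -1.0]]
contact_force: [2.0, -1.3, 3.0]
finger_gap: 0.0001
gripper_force: 0.0
```

drive_tool(series=[0,0,0.015,0,0,0,0,0,0,0.03,0,0,0,0,0,0,0.04,0,0,0,0,0,0,0.05,0,0,0,0,0,0,0.05,0,0,0,0,0.04,-0.04,0,0,0,0,0.06,0.04,-0.04,0,0,0,0,0.085,0.03,-0.06,0,0,0,0,0.085])

```text
t: 13.28
tool_pos: [0.5533, 0.241, 0.2449]
tcp_rot: [[-0.655, 0.756, -0.0], [0.756, 0.655, 0.001], [0.001, 0.0, -1.0]]
contact_force: [0.6, 0.1, -0.3]
finger_gap: 0.0542
gripper_force: 0.0
```

drive_tool(series=[0,-0.06,0,0,0,0,0.085,0,-0.06,0,0,0,-0.15,0.085,0,-0.06,0,0,0,-0.15,0.085,0,-0.06,0,0,0,-0.15,0.085,0,0,0,0,0,0,0.085])

```text
t: 13.9
tool_pos: [0.5523, -0.0015, 0.2446]
tcp_rot: [[-0.254, 0.967, -0.001], [0.967, 0.254, 0.0], [0.0, -0.0, -1.0]]
contact_force: [0.7, -0.1, -0.3]
finger_gap: 0.085
gripper_force: 0.0
```

```bash
python3 - <<'E'
from h import *
c=shot('top');b=shot('side')
A=cv2.resize(c['color'][190:350,110:310],(400,320),interpolation=cv2.INTER_CUBIC);B=cv2.resize(b['color'][280:480,200:450],(400,320),interpolation=cv2.INTER_CUBIC)
cv2.imwrite('pics/p4.png',np.hstack([A,B])[:,:,::-1])
for d in(c,b):
    v,u=np.mgrid[0:480,0:640]; uv=np.c_[u.ravel(),v.ravel()]
    p=np.array(d['origin'])+rays(d,uv)*d['depth'].reshape(-1,1)
    hsv=cv2.cvtColor(d['color'],cv2.COLOR_RGB2HSV).reshape(-1,3)
    m=(d['depth'].ravel()>0)&(p[:,2]>.084)&(p[:,2]<.096)&(np.hypot(p[:,0]-.45,p[:,1]-.37)<.08)&(hsv[:,1]<60)
    q=p[m]; s=np.linalg.lstsq(np.c_[2*q[:,:2],np.ones(len(q))],(q[:,:2]**2).sum(1),rcond=None)[0]
    print('rim',len(q),s[:2],np.sqrt(s[2]+s[0]**2+s[1]**2))
E
```

```text
rim 291 [0.46205459 0.36174768] 0.04685364268910699
rim 542 [0.46043259 0.36369836] 0.047017661952743955
```

View pics/p4.png

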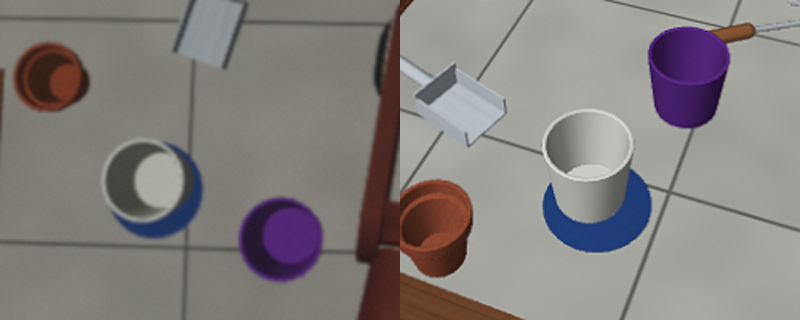

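The pot stands upright on the tile but about 15 mm off centre: the rim fits at (0.461,0.362) and the tile at (0.450,0.372). The foot is on with only about 6 mm to spare, so I'll nudge it to the middle.

drive_tool(series=[-0.013,0.052,0,0,0,0.15,0,-0.013,0.052,0,0,0,0.15,0,-0.013,0.052,0,0,0,0.15,0,-0.013,0.052,0,0,0,0.15,0,-0.013,0.052,0,0,0,0,0,-0.013,0.052,0,0,0,0,0,-0.013,0.0515,0,0,0,0,0,0,0,0,0,0,0,0])

```text
t: 15.0
tool_pos: [0.459, 0.3694, 0.2442]
tcp_rot: [[-0.765, 0.645, -0.001], [0.645, 0.765, 0.001], [0.001, -0.0, -1.0]]
contact_force: [-0.4, -0.2, 0.7]
finger_gap: -0.0004
gripper_force: 0.0
```

drive_tool(series=[0,0,-0.06,0,0,0,0,0,0,-0.06,0,0,0,0,0,0,-0.03,0,0,0,0,0,0,-0.02,0,0,0,0,0,0,-0.01,0,0,0,0,0,0,0,0,0,0,0])

```text
t: 15.75
tool_pos: [0.4621, 0.3651, 0.0647]
tcp_rot: [[-0.759, 0.651, 0.0], [0.651, 0.759, 0.0], [-0.0, 0.0, -1.0]]
contact_force: [-0.3, 0.3, 0.2]
finger_gap: 0.0001
gripper_force: 0.0
```

drive_tool(series=[-0.005,0.0035,-0.001,0,0,0,0,-0.005,0.0035,0,0,0,0,0,-0.005,0.0035,0,0,0,0,0,-0.005,0.004,0,0,0,0,0,-0.004,0.003,0,0,0,0,0,-0.003,0.003,0,0,0,0,0,-0.003,0.002,0,0,0,0,0,0,0,0,0,0,0,0])

```text
t: 16.75
tool_pos: [0.4317, 0.3874, 0.0633]
tcp_rot: [[-0.759, 0.651, -0.0], [0.651, 0.759, -0.0], [-0.0, -0.0, -1.0]]
contact_force: [1.5, -1.2, 1.4]
finger_gap: 0.0002
gripper_force: 0.9
```

drive_tool(series=[0.0015,-0.001,0.004,0,0,0,0,0.002,-0.0015,0.006,0,0,0,0,0.002,-0.0015,0.012,0,0,0,0,0.002,-0.0015,0.02,0,0,0,0,0,0,0.05,0,0,0,0,0,0,0.05,0,0,0,0,0,0,0.04,0,0,0,0,0,0,0,0,0,0,0])

```text
t: 17.75
tool_pos: [0.4414, 0.3833, 0.2523]
tcp_rot: [[-0.759, 0.651, 0.009], [0.651, 0.759, 0.006], [-0.003, 0.01, -1.0]]
contact_force: [0.4, 0.3, 0.4]
finger_gap: -0.0
gripper_force: 0.0
```

drive_tool(series=[0.013,-0.052,0,0,0,-0.11,0.085,0.013,-0.052,0,0,0,-0.11,0.085,0.013,-0.052,0,0,0,-0.11,0.085,0.013,-0.052,0,0,0,-0.11,0.085,0.013,-0.052,0,0,0,-0.11,0.085,0.013,-0.052,0,0,0,-0.05,0.085,0.013,-0.052,0,0,0,0,0.085,0,0,0,0,0,0,0.085])

```text
t: 18.75
tool_pos: [0.5304, 0.015, 0.245]
tcp_rot: [[-0.254, 0.967, -0.001], [0.967, 0.254, -0.0], [0.0, -0.001, -1.0]]
contact_force: [0.2, 0.9, 0.3]
finger_gap: 0.0853
gripper_force: 0.0
```

```bash
python3 - <<'E'
from h import *
c=shot('top');b=shot('side')
for d in(c,b):
    v,u=np.mgrid[0:480,0:640]; uv=np.c_[u.ravel(),v.ravel()]
    p=np.array(d['origin'])+rays(d,uv)*d['depth'].reshape(-1,1)
    hsv=cv2.cvtColor(d['color'],cv2.COLOR_RGB2HSV).reshape(-1,3)
    m=(d['depth'].ravel()>0)&(p[:,2]>.084)&(p[:,2]<.096)&(np.hypot(p[:,0]-.45,p[:,1]-.37)<.08)&(hsv[:,1]<60)
    q=p[m]; s=np.linalg.lstsq(np.c_[2*q[:,:2],np.ones(len(q))],(q[:,:2]**2).sum(1),rcond=None)[0]
    print('rim',len(q),s[:2],np.sqrt(s[2]+s[0]**2+s[1]**2),q[:,2].min(),q[:,2].max())
E
```

```text
rim 301 [0.45953247 0.3693124 ] 0.04688940128892854 0.0840890329711299 0.09588412876686347
rim 549 [0.45793257 0.37126221] 0.04699219014484439 0.08402032276089821 0.09337999232937078
```

The pot is now centred to within about 9 mm (the foot has 22 mm to play with) and upright. Next is the red jar, with the closing line tangential and the lid at (0.553,-0.1205).

drive_tool(series=[0.0075,-0.045,0,0,0,0.01,0.085,0.0075,-0.045,0,0,0,0,0.085,0.0075,-0.0455,0,0,0,0,0.085,0,0,-0.03,0,0,0,0.085,0,0,-0.04,0,0,0,0.085,0,0,0,0,0,0,0.085])

```text
t: 19.6
tool_pos: [0.5504, -0.1152, 0.1712]
tcp_rot: [[-0.271, 0.963, -0.008], [0.963, 0.271, 0.003], [0.005, -0.007, -1.0]]
contact_force: [-0.1, 0.6, 0.1]
finger_gap: 0.0849
gripper_force: 0.0
```

drive_tool(series=[0,0,-0.02,0,0,0,0.085,0,0,-0.02,0,0,0,0.085,0,0,-0.015,0,0,0,0.085,0,0,-0.01,0,0,0,0.085,0,0,0,0,0,0,0.085])

```text
t: 20.23
tool_pos: [0.5523, -0.1175, 0.1092]
tcp_rot: [[-0.269, 0.963, -0.002], [0.963, 0.269, 0.001], [0.001, -0.002, -1.0]]
contact_force: [1.1, -0.3, -0.3]
finger_gap: 0.0846
gripper_force: 0.0
```

```bash
python3 - <<'E'
from h import *
b=shot('side')
cv2.imwrite('pics/p5.png',cv2.resize(b['color'][120:270,280:480],(640,480),interpolation=cv2.INTER_CUBIC)[:,:,::-1])
s=readout.state();print(s['tool_pos'],s['contact_force'])
E
```

```text
[ 0.55284607 -0.11765158  0.11011712] [ 0.56108055 -0.76213316  0.63441645]
```

View pics/p5.png

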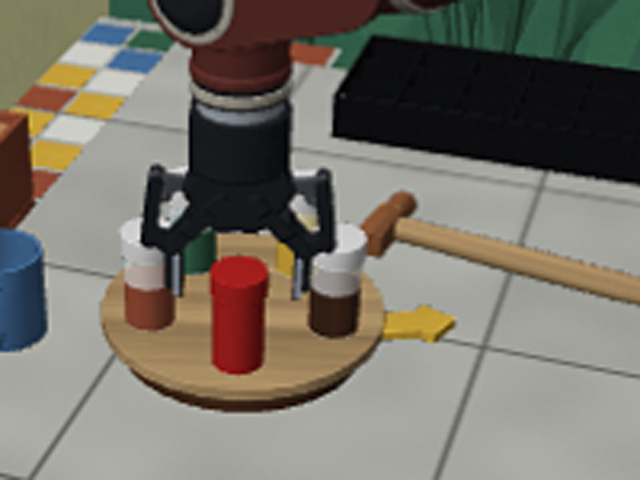

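The open fingers straddle the red lid (crop (240,270)), at (178,270) and (298,275), clear of the neighbouring jars. Closing now.

drive_tool(series=[0,-0.0025,0,0,0,0,0.085,0,0,0,0,0,0,0.06,0,0,0,0,0,0,0.045,0,0,0,0,0,0,0.04,0,0,0,0,0,0,0.04], squeeze=30)

```text
t: 20.9
tool_pos: [0.553, -0.1203, 0.1109]
tcp_rot: [[-0.268, 0.963, 0.0], [0.963, 0.268, -0.0], [-0.0, 0.0, -1.0]]
contact_force: [-2.3, -0.4, 4.1]
finger_gap: 0.0448
gripper_force: 32.1
```

```bash
python3 - <<'E'
from h import *
s=readout.state();print(s['tool_pos'],s['contact_force'],s['finger_gap'],s['gripper_force'])
ax=np.array([.5741,-.1977]); a0=np.degrees(np.arctan2(s['tool_pos'][1]-ax[1],s['tool_pos'][0]-ax[0])); r=np.hypot(*(s['tool_pos'][:2]-ax)); print(a0,r)
N=32; th=np.radians(np.linspace(105.3,204.55,N+1)); P=ax+.08*np.c_[np.cos(th),np.sin(th)]
print(np.diff(P,axis=0).round(4).tolist(), np.diff(th)[0], P[-1])
E
```

```text
[ 0.55295628 -0.12025122  0.11085744] [-2.33400194 -0.36663951  4.11429005] 0.04482345700681671 32.1345180273056
105.26980115071144 0.08028306837195313
[[-0.0041, -0.0013], [-0.0041, -0.0015], [-0.004, -0.0017], [-0.0039, -0.0019], [-0.0038, -0.0021], [-0.0037, -0.0023], [-0.0035, -0.0025], [-0.0034, -0.0027], [-0.0032, -0.0029], [-0.0031, -0.003], [-0.0029, -0.0032], [-0.0027, -0.0034], [-0.0025, -0.0035], [-0.0023, -0.0036], [-0.0021, -0.0038], [-0.0019, -0.0039], [-0.0017, -0.004], [-0.0015, -0.0041], [-0.0013, -0.0041], [-0.0011, -0.0042], [-0.0008, -0.0042], [-0.0006, -0.0043], [-0.0004, -0.0043], [-0.0001, -0.0043], [0.0001, -0.0043], [0.0003, -0.0043], [0.0006, -0.0043], [0.0008, -0.0043], [0.001, -0.0042], [0.0013, -0.0041], [0.0015, -0.0041], [0.0017, -0.004]] 0.05413247758138651 [ 0.50133208 -0.23093897]
```

drive_tool(series=[-0.0041,-0.0013,0,0,0,0.0541,0.04,-0.0041,-0.0015,0,0,0,0.0541,0.04,-0.004,-0.0017,0,0,0,0.0541,0.04,-0.0039,-0.0019,0,0,0,0.0541,0.04,-0.0038,-0.0021,0,0,0,0.0541,0.04,-0.0037,-0.0023,0,0,0,0.0541,0.04,-0.0035,-0.0025,0,0,0,0.0541,0.04,-0.0034,-0.0027,0,0,0,0.0541,0.04])

```text
t: 21.9
tool_pos: [0.5221, -0.1361, 0.1109]
tcp_rot: [[-0.649, 0.761, -0.001], [0.761, 0.649, 0.0], [0.001, -0.0, -1.0]]
contact_force: [-4.8, 1.1, 5.2]
finger_gap: 0.0452
gripper_force: 32.3
```

drive_tool(series=[-0.0032,-0.0029,0,0,0,0.0541,0.04,-0.0031,-0.003,0,0,0,0.0541,0.04,-0.0029,-0.0032,0,0,0,0.0541,0.04,-0.0027,-0.0034,0,0,0,0.0541,0.04,-0.0025,-0.0035,0,0,0,0.0541,0.04,-0.0023,-0.0036,0,0,0,0.0541,0.04,-0.0021,-0.0038,0,0,0,0.0541,0.04,-0.0019,-0.0039,0,0,0,0.0541,0.04])

```text
t: 22.9
tool_pos: [0.5008, -0.1634, 0.1108]
tcp_rot: [[-0.908, 0.418, -0.003], [0.418, 0.908, 0.001], [0.003, -0.001, -1.0]]
contact_force: [-5.5, 1.5, 7.8]
finger_gap: 0.0452
gripper_force: 32.5
```

drive_tool(series=[-0.0017,-0.004,0,0,0,0.0541,0.04,-0.0015,-0.0041,0,0,0,0.0541,0.04,-0.0013,-0.0041,0,0,0,0.0541,0.04,-0.0011,-0.0042,0,0,0,0.0541,0.04,-0.0008,-0.0042,0,0,0,0.0541,0.04,-0.0006,-0.0043,0,0,0,0.0541,0.04,-0.0004,-0.0043,0,0,0,0.0541,0.04,-0.0001,-0.0043,0,0,0,0.0541,0.04])

```text
t: 23.9
tool_pos: [0.4929, -0.1972, 0.1108]
tcp_rot: [[-1.0, -0.002, -0.004], [-0.002, 1.0, -0.0], [0.004, -0.0, -1.0]]
contact_force: [-8.8, 0.4, 7.7]
finger_gap: 0.0453
gripper_force: 32.6
```

drive_tool(series=[0.0001,-0.0043,0,0,0,0.0541,0.04,0.0003,-0.0043,0,0,0,0.0541,0.04,0.0006,-0.0043,0,0,0,0.0541,0.04,0.0008,-0.0043,0,0,0,0.0541,0.04,0.001,-0.0042,0,0,0,0.0541,0.04,0.0013,-0.0041,0,0,0,0.0541,0.04,0.0015,-0.0041,0,0,0,0.0541,0.04,0.0017,-0.004,0,0,0,0.0541,0.04])

```text
t: 24.9
tool_pos: [0.5, -0.2313, 0.1108]
tcp_rot: [[-0.907, -0.422, -0.005], [-0.422, 0.907, -0.001], [0.005, 0.001, -1.0]]
contact_force: [-9.4, -1.3, 7.7]
finger_gap: 0.0451
gripper_force: 32.5
```

drive_tool(series=[0,0,0,0,0,0,0.04,0,0,0,0,0,0,0.04,0,0,0,0,0,0,0.04,0,0,0,0,0,0,0.04])

```text
t: 25.4
tool_pos: [0.5, -0.2313, 0.1109]
tcp_rot: [[-0.907, -0.42, -0.004], [-0.42, 0.907, -0.002], [0.005, 0.0, -1.0]]
contact_force: [-8.8, -1.8, 7.1]
finger_gap: 0.0451
gripper_force: 32.5
```

```bash
python3 - <<'E'
from h import *
c=shot('top');b=shot('side')
A=cv2.resize(c['color'][170:330,340:500],(400,400),interpolation=cv2.INTER_CUBIC);B=cv2.resize(b['color'][130:280,290:440],(400,400),interpolation=cv2.INTER_CUBIC)
cv2.imwrite('pics/p6.png',np.hstack([A,B])[:,:,::-1])
s=readout.state();ax=np.array([.5741,-.1977]);q=s['tool_pos'][:2]-ax
print(s['t'],s['tool_pos'],s['contact_force'],s['finger_gap'],np.degrees(np.arctan2(q[1],q[0]))%360,np.hypot(*q))
# red jar + white lids by depth
for d in(c,b):
    v,u=np.mgrid[0:480,0:640]; uv=np.c_[u.ravel(),v.ravel()]
    p=np.array(d['origin'])+rays(d,uv)*d['depth'].reshape(-1,1)
    hsv=cv2.cvtColor(d['color'],cv2.COLOR_RGB2HSV).reshape(-1,3)
    w=(d['depth'].ravel()>0)&(p[:,2]>.114)&(p[:,2]<.124)&(np.hypot(*(p[:,:2]-ax).T)<.115)&(hsv[:,1]<50)&(hsv[:,2]>120)
    n,lab,st,ce=cv2.connectedComponentsWithStats(w.reshape(480,640).astype(np.uint8))
    for i in range(1,n):
        if st[i,4]>60:
            m=p[lab.ravel()==i]; e=(m.min(0)+m.max(0))[:2]/2; a=m.mean(0)[:2]-ax; print('white',st[i,4],np.degrees(np.arctan2(a[1],a[0]))%360,np.hypot(*a),np.ptp(m,0)[:2])
E
```

```text
25.5 [ 0.49998148 -0.23127965  0.11084359] [-8.61243642 -1.80008712  7.60335796] 0.04509548306879328 204.37306765057141 0.08137043397780956
white 293 348.3233047636173 0.0804248971408296 [0.04332135 0.04434147]
white 280 59.77756578823973 0.07969267284857547 [0.04484617 0.04002809]
white 103 283.87489725588716 0.08479639484272836 [0.02637799 0.04502878]
white 284 132.4157140541599 0.0794265623606688 [0.04166951 0.04221653]
white 124 274.97160549920534 0.07683129839171716 [0.04327433 0.04443302]
white 130 349.8433695837084 0.0774799696979459 [0.04568521 0.04816416]
white 151 61.9135307722376 0.08120114796787874 [0.04320143 0.05173405]
white 157 131.6848496130554 0.08335968502951191 [0.04398261 0.04445483]
```

View pics/p6.png

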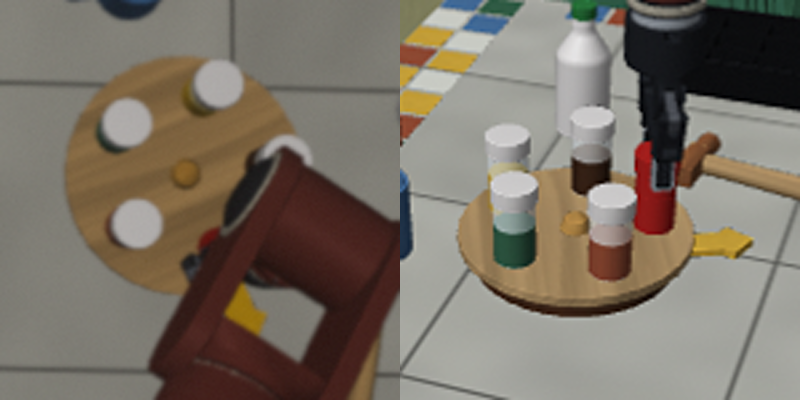

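The red jar is at the arrow, in the right half of the composite at (655,190) with the arrow at (725,243). The white lids put the jar at about 204.2° against the arrow's 204.5°. It's held at 32 N and still, so I'm handing in.

```bash
python3 -c "
from bench import workorder
print(workorder.sign_off())"
```

```text
the job is handed in; nothing more can be done
None
```

The job is handed in: the white pot stands wholly on the blue tile, about 9 mm off its centre, and the red jar is held still at the yellow arrow to within about 0.4°, after 25.5 s of the 72 s allowed.

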